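Load the board tester and hold its gate at the balance point

ROBOT

A 6-joint arm with a two-finger parallel gripper is mounted at the origin on a cart in front of the work surface, level with it; the furniture and walls round the work are solid. World frame = base frame: x ahead of the robot, y to its left, z up, the work surface at z = 0. Lengths are in m, angles in rad, forces in N, time in s.
With the tool pointing down it reaches from about 0.25 to 0.8 m from the base axis. Payload 3.9 kg.
Tool frame: the origin (TCP) lies on the mounting face of the last link; the fingertips stand 173 mm ahead of it and the grasp point (between the pads) lies 155 mm ahead of it; z points along the fingers, y is the line along which they close (so a half turn about z gives the same grasp; the last joint's range is limited). The gripper opens to 85 mm and grips with 20 to 120 N. Pads are 22 mm wide; open, the fingers measure 114 mm over their backs; the gripper's body (76 mm by 85 mm) begins 54 mm behind the grasp point. The pads swing forward as they close: fully open they stand 13 mm farther back than shut.
Start: joints at [-1.189, 0.26, -0.138, 1.173, 0, 1.571], TCP at [0.196, -0.487, 0.405] pointing down, gripper open.
Joint ranges: [-2.78, 2.78], [-0.83, 1.72], [-1.28, 1.37], [-1.9, 2.12], [-1.57, 1.48], [-3.14, 3.14]. Speed limits (rad/s): [2.57, 2.57, 3.14, 3.14, 3.14, 3.14].

INTERFACE

Orientations are given as a unit quaternion [x, y, z, w].
In Python, from rig import * gives the robot as it stands. The module is installed in compiled form; this text tells all that it offers.
- The arm moves only by the shell command python3 -m crank 'ROWS' [FORCE]. ROWS is JSON, a list of rows, each a list of 7 numbers: the shift along the tool's x, y, z scaled (see below), then the turn, a rotation vector about the tool's x, y, z scaled (see below), then the opening, from -1 (shut) to 1 (fully open). In form: [[dx, dy, dz, ax, ay, az, claw], ...]. A call has 1 to 5 rows; each row shifts and turns the commanded pose from where the row before left it, along the tool's axes as they then stand; what a row does not reach is not made up. The controller multiplies each number of a shift by 300 mm and each number of a turn by 4 degrees. A row lasts 1/12 s, in which the tool goes at most 41.7 mm and 7.16 degrees, less where a joint would pass 70% of its speed; a pose out of reach is approached as far as the arm can. A call with a number of a shift or a turn outside -1 to 1 is refused whole. A call with a gripper value outside its range is refused whole. The fingers move at their own pace and stop on an object; FORCE is the grip in N (left out, the last holds). Time passes only in rows, so rows that do not move let the fingers close. It gives the time, the measured TCP pose, the force, the opening and the grip force at its end, in the units of the state.
- state(): the state, without advancing time (a new reading comes with each control period).
- read_camera(name): name is "scene" or "top" or "wrist"; returns (picture, depth): 420x560x3 uint8, blue, green, red; 420x560 float32, m along the optical axis (not along the pixel's ray), 0 where there is no reading.
- camera_params(name): a dict with "fx", "fy", "cx", "cy" (pixels), "k1" (the pictures are not rectified: a ray, as slopes to the right and down, at radius r is drawn at 1 + k1 r^2 times it, then the intrinsics apply), "R" (3x3) and "t" (3): a world point X has camera coordinates R X + t. Camera axes: x right, y down, z forward; pixel columns grow to the right and rows downward; lengths in m; the calibration is good to about 2 mm. A picture is of the moment at which its call begins: read the wrist's pose just before it. camera_params takes no time and is no camera call; for the wrist camera it gives the pose at the moment of the call.
- job_done(): hands the job in; it is judged then, once.
The state is a dict: "t": time; "joint_pos": joint angles; "joint_velocities": joint speeds; "tau": joint torques, N m; "eef_pos": TCP position; "ee_rot": TCP orientation; "ft_force": force on the tool from outside, world axes, zero at the start; "moment": the same for the moment, N m; "width": opening from 0.0 (shut) to 1.0 (fully open); "grip_force": force on a finger pad.
Only numpy, scipy, OpenCV 4.12 (cv2) and the standard library are available. Lean on these libraries where they do the work, as an engineer would, in place of code of your own. Each camera call takes 0.05 s, during which the arm holds its last target. There are 200 camera calls.

TASK

Load the circuit board for testing: lift it off the black foam block and seat it flat on the two narrow grey ledges of the test fixture, between the steel guide pins, with its blue connector at the end marked by the blue dot. Then take hold of the hinged gate, which has a black handle, raise it smoothly from its rest until it stands upright over its hinge, where it balances, and finish still holding it there with the fingers, so that its push rods can be checked against the board before it is closed: do not let the gate drop back or go over towards the board, and leave the flux bottle, the spool, the tweezers and the probes where they are.

Things in the scene. Friction and masses are not known exactly. Their poses are not given: they have to be found in the camera images.
- board: Green circuit board, 45 mm (its x) by 70 mm (its y), 2 mm thick, parts up to 13 mm high on its top; 22 g. Origin: centre of its underside; z up. Blue connector at its -y end, white socket at its +y end. It starts level on the foam block, component side up, its long edges overhanging the block by 7 mm each; pinch it across the 45 mm.
- blue_end (a point): Point on the board's centre line near its blue connector, 30 mm from the board's origin along the board's -y.
- foam: Black foam block, 30 mm (x) by 64 mm (y) by 28 mm high, fixed to the cabinet top. Origin: centre of its underside. Carries the board at the start, the board's -y within 0.1 rad of the block's +y. A closed cardboard box 0.22 m high stands between it and the test fixture, its near side about 0.42 m ahead of the robot: pass in front of it or above it.
- fixture: Board test fixture, fixed: black housing 156 by 158 mm, white top plate at 30 mm height, lamps and a switch on its -x face. Origin: on the cabinet top under the middle of the nest. Its x runs along the hinge, which is on its -y side; the gate opens away over that side. The blue dot lies 50 mm from the nest's centre on its +y side.
- nest (a point): Centre of the board's place, level with the ledges' tops (54 mm above the cabinet top, 24 mm above the white plate); axes as the fixture's. Ledges 6 mm wide, 36 mm long along x, at y = -29 and +29 mm. Seated, the board's origin is here and its -y points along this +y (its x along this -x).
- guide_pin (a point): Tip of one of eight steel guide pins round the board's place, 6 mm thick with a 6 mm high cone on top, reaching 10 mm above the ledges; the board has about 2 mm play. In the nest's frame they stand at x = -13 and +13, y = -40 and +40 mm (short ends), and x = -27.5 and +27.5, y = -27 and +27 mm (long edges, whose middle is free for fingers). This one: x = 13, y = 40 mm.
- gate (a joint): Angle of the gate about its hinge, rad: 0 closed over the board, 1.57 upright (its balance point), 2.20 open against its rubber-tipped rests, where it starts. Almost frictionless: left alone it falls shut below 1.57 and back above. Aluminium frame 104 mm wide, clear window, push rods 26 mm long on the board's side; 0.2 to 0.45 kg; under 5 N at the handle moves it.
- gate_hinge (a point): Middle of the gate's hinge axis, 84 mm above the cabinet top, 64 mm from the nest's centre towards the fixture's -y; the axis runs along the fixture's x (axes as the fixture's). The gate's angle grows as the handle swings from +y up over the hinge to -y.
- gate_handle (a point): Middle of the gate's black handle, a round bar 12 mm thick and 100 mm long parallel to the hinge, 144 mm from the hinge axis in the gate's plane; 76 mm are clear between its two posts, 29 mm from the bar to the gate's frame. x along the bar, y away from the hinge. A wall shelf hangs behind: underside 0.57 m above the cabinet top, front edge at world x = 0.57 m.
- flux_bottle: Bystander: flux bottle with white nozzle, 34 mm round, 94 mm high. Origin: centre of its underside.
- wick_spool: Bystander: white spool of braid, 60 mm across, lying flat, 24 mm high. Origin: centre of its underside.
- tweezers: Bystander: steel tweezers, 122 mm long (their y), 10 mm high. Origin: centre of their underside.
- probe_red: Bystander: grey test probe with red tip clip, 85 by 166 mm, 14 mm high. Origin: centre of its underside.

How it is judged:
By the outcome, as a careful person would: the job done as asked, in the order asked, and still so for the second after the job is handed in, while the arm keeps its last pose, push and grip.
It also fails if it takes over 58 s, if anything falls off the work surface, if the arm or the gripper's body presses on something with over 40 N, if the wrist force passes 120 N, or if a joint passes its speed limit or range.

## Working session

There is one attempt and no reset: what is moved stays moved. The work goes in short steps, Python scripts to look and compute and a shell command to move; the robot and the scene stay as the last step left them, time stands still between calls to the robot, and variables do not carry over. Pictures are saved under pics/ and viewed, at most 10 in all, crops included, and the job is handed in when it is done.

```bash
ls; mkdir -p pics; cat > h.py <<'E'
from rig import *
import numpy as np, cv2
from scipy.spatial.transform import Rotation as Ro
def world(name, depth, uv, P=None, d=None):
    p=P or camera_params(name); uv=np.atleast_2d(np.array(uv,float))
    q=(uv-[p['cx'],p['cy']])/[p['fx'],p['fy']]
    s=q.copy()
    for _ in range(20): s=q/(1+p['k1']*(s**2).sum(1,keepdims=True))
    z=np.array([depth[int(round(v)),int(round(u))] for u,v in uv]) if d is None else d
    X=np.c_[s*z[:,None],z]
    return (X-np.array(p['t']))@np.array(p['R'])
def cloud(name, depth,P=None):
    v,u=np.nonzero(depth>0); uv=np.c_[u,v].astype(float)
    return uv, world(name,depth,uv,P,depth[v,u])
def snap(name,tag):
    P=camera_params(name); im,d=read_camera(name); cv2.imwrite(f'pics/{tag}.png',im); np.save(f'pics/{tag}.npy',d); np.save(f'pics/{tag}_im.npy',im)
    return im,d,P
E
python3 - <<'E'
from h import *
a=snap('scene','s1');b=snap('top','t1')
print(state()); print(a[2]); print(b[2])
E
```

```text
pics
{'t': 0.1, 'joint_pos': array([-1.18905391e+00,  2.60587562e-01, -1.39246611e-01,  1.17264633e+00,
        6.32383591e-06,  1.57077426e+00]), 'joint_velocities': array([-0.00087997, -0.00184911,  0.00291118, -0.00085123,  0.0007699 ,
        0.00103059]), 'tau': array([-6.87884540e-05, -4.06506443e+01,  2.54527849e+01,  1.01053237e-02,
        9.34206014e-06,  7.31402139e-07]), 'eef_pos': array([ 0.19547151, -0.48693   ,  0.40396151]), 'ee_rot': array([ 9.81836886e-01,  1.89725118e-01, -1.56642968e-04, -8.27398837e-04]), 'ft_force': array([ 0.26143299,  0.00679484, -0.54413599]), 'moment': array([ 0.0217677 , -0.03635068,  0.02817241]), 'grip_force': 0.0, 'width': 1.0027426618639719}
{'fx': 492.2431605902686, 'fy': 492.2431605902686, 'cx': 276.9294163777667, 'cy': 202.83008315110425, 'k1': 0.02876439747085596, 'R': array([[ 0.79870631, -0.60170462, -0.00444745],
       [-0.24345745, -0.31639001, -0.91685649],
       [ 0.55026966,  0.73338183, -0.39919217]]), 't': array([-0.42753521,  0.19306225,  0.90967417])}
{'fx': 434.22155625247535, 'fy': 434.22155625247535, 'cx': 280.3540201906916, 'cy': 208.54527158029302, 'k1': -0.10832000889896637, 'R': array([[ 0.00927854, -0.99995423, -0.00233216],
       [-0.99504007, -0.00900189, -0.0990668 ],
       [ 0.09904127,  0.00323979, -0.99507805]]), 't': array([0.01556587, 0.51422591, 1.23193596])}
```

View pics/s1.png

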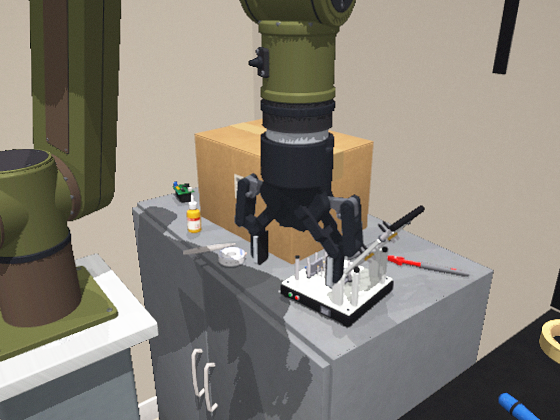

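View pics/t1.png

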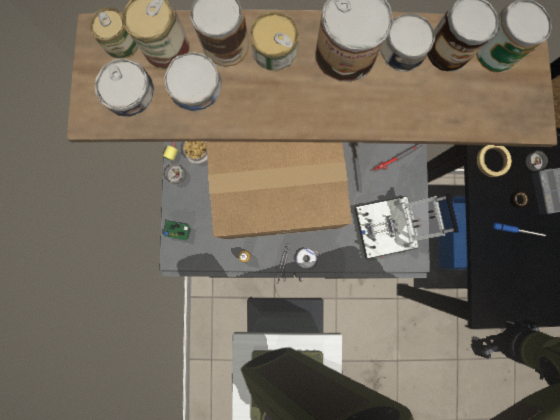

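The scene and top views show the board at top pixel (177,229), with blue towards the left. The fixture is at (388,225) with its gate open to the right, and the bystanders are at (245,257), (285,262) and (306,258). Next I'll measure the board and the fixture.

```bash
python3 - <<'E'
from h import *
im=np.load('pics/t1_im.npy');d=np.load('pics/t1.npy')
P=camera_params('top')
uv,X=cloud('top',d)
hsv=cv2.cvtColor(im,cv2.COLOR_BGR2HSV)
H=hsv[uv[:,1].astype(int),uv[:,0].astype(int)]
box=(uv[:,0]>155)&(uv[:,0]<200)&(uv[:,1]>210)&(uv[:,1]<250)
g=box&(X[:,2]>0.02)&(X[:,2]<.06)
b=box&(H[:,0]>95)&(H[:,0]<130)&(H[:,1]>120)
print('boardpts',g.sum(),np.percentile(X[g],[1,50,99],axis=0).round(3),'green z')
gr=box&(H[:,0]>45)&(H[:,0]<90)&(H[:,1]>80); print('green',gr.sum(),X[gr].mean(0),'blue',b.sum(),X[b].mean(0))
r=cv2.minAreaRect(X[g][:,:2].astype(np.float32)*1000);print(r)
fb=(uv[:,0]>345)&(uv[:,0]<425)&(uv[:,1]>190)&(uv[:,1]<265)&(X[:,2]>.022)&(X[:,2]<.038)
print(cv2.minAreaRect(X[fb][:,:2].astype(np.float32)*1000))
t=(X[:,2]<.01)&(X[:,2]>-.01); print('table x range',np.percentile(X[t],[1,50,99],axis=0))
a=cv2.resize(im[185:270,345:460],None,fx=5,fy=5,interpolation=cv2.INTER_CUBIC);c=cv2.resize(im[210:250,150:205],None,fx=4,fy=4)
o=np.zeros((590,580,3),np.uint8);o[:425,:575]=a;o[428:588,:220]=c;cv2.imwrite('pics/c1.png',o)
E
```

```text
boardpts 365 [[0.423 0.286 0.022]
 [0.448 0.32  0.03 ]
 [0.472 0.354 0.044]] green z
green 214 [0.44755035 0.32071561 0.02905364] blue 9 [0.43904562 0.34755667 0.04123312]
((447.9178161621094, 321.00860595703125), (68.9779052734375, 45.337310791015625), 79.73030090332031)
((463.69708251953125, -288.458740234375), (158.71640014648438, 157.96563720703125), 10.774494171142578)
table x range [[-0.06760161 -0.83202849 -0.00988803]
 [ 0.41454305 -0.15082216 -0.00132861]
 [ 0.71337564  0.47800147  0.00876572]]
```

View pics/c1.png

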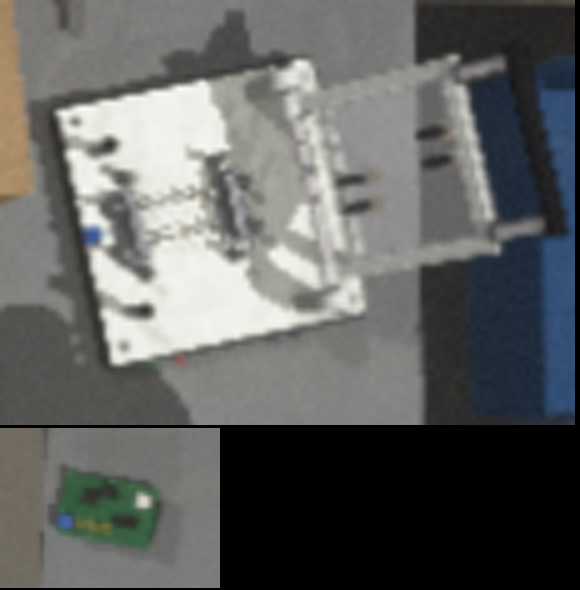

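The crop shows the blue dot at top pixel (363.4,232), the board's blue end towards +y, and the gate handle at about (452,213).

```bash
cat >> h.py <<'E'
from scipy.linalg import logm, expm
def pose():
    s=state(); T=np.eye(4); T[:3,:3]=Ro.from_quat(s['ee_rot']).as_matrix(); T[:3,3]=s['eef_pos']; return T
def target(g, ydir, zdir=(0,0,-1)):
    "TCP pose for grasp point g, closing line ydir, finger direction zdir"
    z=np.array(zdir,float); z/=np.linalg.norm(z); y=np.array(ydir,float); y-=z*(y@z); y/=np.linalg.norm(y)
    T=np.eye(4); T[:3,:3]=np.c_[np.cross(y,z),y,z]; T[:3,3]=np.array(g)-.155*z; return T
def plan(T1,n,T0=None):
    T0=pose() if T0 is None else T0
    D=np.real(expm(logm(np.linalg.inv(T0)@T1)/n))
    row=np.r_[D[:3,3]/.3, np.degrees(Ro.from_matrix(D[:3,:3]).as_rotvec())/4]
    path=[T0]; 
    for _ in range(n): path.append(path[-1]@D)
    print(n,'x',row.round(3).tolist(),'mid',path[n//2][:3,3].round(3),'end',path[-1][:3,3].round(3)); return row
E
python3 - <<'E'
from h import *
d=np.load('pics/t1.npy');im=np.load('pics/t1_im.npy')
dot=world('top',d,[[363.4,232]])[0];print('dot',dot)
a=np.radians(10.77);xf=np.array([np.cos(a),np.sin(a),0]);yf=np.array([-np.sin(a),np.cos(a),0])
nest=dot-.05*yf;nest[2]=.054;print('nest',nest)
hp=nest+[0,0,.03]-.064*yf; print('hinge',hp,'handle exp',hp+.144*(np.cos(2.2)*yf+np.sin(2.2)*np.array([0,0,1])))
print('handle seen',world('top',d,[[448,198],[452,213],[455,229]]))
uv,X=cloud('top',d)
h=(uv[:,0]>438)&(uv[:,0]<470)&(uv[:,1]>190)&(uv[:,1]<240)&(X[:,2]>.17)
print(h.sum(),X[h].mean(0)); hx=(X[h]-nest)@np.c_[xf,yf,[0,0,1]]; print(np.percentile(hx,[2,50,98],axis=0).round(3))
m=(uv[:,0]>345)&(uv[:,0]<425)&(uv[:,1]>185)&(uv[:,1]<265)&(X[:,2]>.045)&(X[:,2]<.075)
q=(X[m]-nest)@np.c_[xf,yf,[0,0,1]]; q=q[q[:,1]>-.05]; print(len(q),q[np.argsort(q[:,1])][::4].round(3).tolist())
b=np.radians(79.73); plan(target([.448,.321,.27],[np.sin(b),-np.cos(b),0]),24)
E
```

```text
dot [ 0.44795807 -0.21998781  0.02816186]
nest [ 0.45730142 -0.26910707  0.054     ]
hinge [ 0.46926091 -0.33197973  0.084     ] handle exp [ 0.48509679 -0.41523114  0.20042348]
handle seen [[ 0.52650325 -0.40271975  0.20739575]
 [ 0.488977   -0.41355841  0.20344861]
 [ 0.44858695 -0.42011945  0.20378439]]
314 [ 0.48351769 -0.40745157  0.19586379]
[[-0.044 -0.153  0.117]
 [-0.005 -0.144  0.149]
 [ 0.053 -0.122  0.155]]
138 [[-0.01, -0.042, 0.007], [0.015, -0.038, -0.004], [-0.011, -0.037, -0.007], [-0.002, -0.032, -0.003], [-0.004, -0.031, -0.001], [0.002, -0.03, -0.004], [0.013, -0.029, -0.002], [0.011, -0.028, -0.001], [0.005, -0.027, -0.001], [-0.015, -0.026, -0.004], [0.019, -0.026, 0.001], [0.002, -0.026, 0.0], [0.02, -0.025, -0.006], [-0.023, -0.025, -0.005], [0.028, -0.024, 0.007], [-0.007, -0.016, -0.003], [0.013, 0.001, 0.001], [0.012, 0.012, -0.006], [-0.002, 0.027, -0.003], [-0.005, 0.028, -0.002], [0.029, 0.029, 0.007], [-0.014, 0.029, -0.002], [0.013, 0.03, -0.002], [0.027, 0.03, 0.0], [-0.027, 0.031, -0.008], [-0.007, 0.031, -0.001], [0.03, 0.032, -0.003], [0.016, 0.032, -0.001], [-0.001, 0.033, 0.0], [0.007, 0.034, -0.002], [-0.012, 0.041, 0.013], [0.051, 0.042, 0.011], [-0.048, 0.043, 0.002], [0.046, 0.044, 0.012], [0.015, 0.044, 0.0]]
24 x [0.113, -0.048, -0.003, -0.001, -0.001, -0.603] mid [ 0.426 -0.116  0.415] end [0.448 0.321 0.425]
```

```bash
R='python3 -m crank'
$R '[[0.113,-0.048,-0.045,0,0,-0.6,1],[0.113,-0.048,-0.045,0,0,-0.6,1],[0.113,-0.048,-0.045,0,0,-0.6,1],[0.113,-0.048,-0.045,0,0,-0.6,1],[0.113,-0.048,-0.045,0,0,-0.6,1]]' 20
$R '[[0.113,-0.048,0,0,0,-0.6,1],[0.113,-0.048,0,0,0,-0.6,1],[0.113,-0.048,0,0,0,-0.6,1],[0.113,-0.048,0,0,0,-0.6,1],[0.113,-0.048,0,0,0,-0.6,1]]'
$R '[[0.113,-0.048,0,0,0,-0.6,1],[0.113,-0.048,0,0,0,-0.6,1],[0.113,-0.048,0,0,0,-0.6,1],[0.113,-0.048,0,0,0,-0.6,1],[0.113,-0.048,0,0,0,-0.6,1]]'
$R '[[0.113,-0.048,0,0,0,-0.6,1],[0.113,-0.048,0,0,0,-0.6,1],[0.113,-0.048,0,0,0,-0.6,1],[0.113,-0.048,0,0,0,-0.6,1],[0.113,-0.048,0,0,0,-0.6,1]]'
$R '[[0.113,-0.048,0,0,0,-0.6,1],[0.113,-0.048,0,0,0,-0.6,1],[0.113,-0.048,0,0,0,-0.6,1],[0.113,-0.048,0,0,0,-0.6,1]]'
$R '[[0,0,0,0,0,0,1],[0,0,0,0,0,0,1]]'
python3 - <<'E'
from h import *
b=np.radians(79.73); plan(target([.448,.321,.15],[np.sin(b),-np.cos(b),0]),6)
im,d,P=snap('wrist','w1'); print(state()['joint_pos'],P)
E
```

```text
t: 0.52
eef_pos: [0.3153, -0.3457, 0.4723]
ee_rot: [0.956, 0.292, -0.0, -0.0]
ft_force: [0.9, 0.2, 0.4]
width: 1.001
grip_force: 0.0
t: 0.93
eef_pos: [0.4022, -0.1835, 0.4719]
ee_rot: [0.921, 0.391, -0.0, -0.0]
ft_force: [0.9, -0.5, -0.7]
width: 0.995
grip_force: 0.0
t: 1.35
eef_pos: [0.4535, -0.0069, 0.4718]
ee_rot: [0.875, 0.485, -0.0, -0.0]
ft_force: [0.5, 0.2, -0.4]
width: 0.999
grip_force: 0.0
t: 1.77
eef_pos: [0.467, 0.1765, 0.4718]
ee_rot: [0.819, 0.574, -0.0, -0.0]
ft_force: [1.2, 0.5, 0.1]
width: 1.002
grip_force: 0.0
t: 2.1
eef_pos: [0.4501, 0.3226, 0.4716]
ee_rot: [0.768, 0.64, -0.0, 0.0]
ft_force: [1.0, -0.8, 0.2]
width: 0.999
grip_force: 0.0
t: 2.27
eef_pos: [0.4499, 0.3226, 0.4712]
ee_rot: [0.768, 0.641, -0.001, 0.0]
ft_force: [-0.4, -0.5, 0.5]
width: 0.999
grip_force: 0.0
6 x [-0.001, -0.001, 0.092, -0.002, 0.003, -0.003] mid [0.449 0.322 0.388] end [0.448 0.321 0.305]
[ 6.19979283e-01  2.92479775e-01  8.05675996e-02  1.36066731e+00
 -5.65430815e-04  2.37314284e+00] {'fx': 306.706564709569, 'fy': 306.706564709569, 'cx': 281.82533008579964, 'cy': 211.00336179561376, 'k1': -0.03674029815594002, 'R': array([[ 0.98402405, -0.17803281, -0.00099761],
       [-0.1682383 , -0.93169179,  0.32194142],
       [-0.0582456 , -0.31663026, -0.94675907]]), 't': array([-0.38535501,  0.31290099,  0.57178315])}
```

View pics/w1.png

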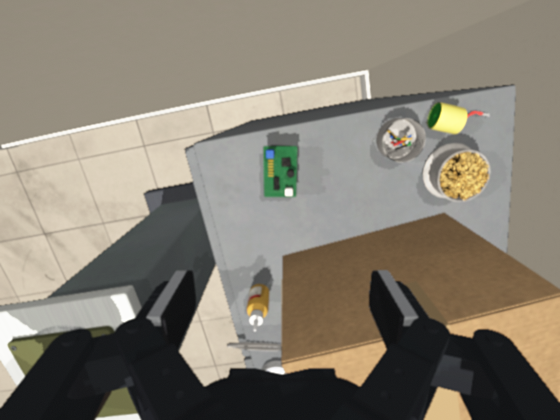

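The wrist view shows the board at (281,171), aligned with the image axes, with the blue connector at (270,154). I'll measure it here.

```bash
python3 - <<'E'
from h import *
im=np.load('pics/w1_im.npy');d=np.load('pics/w1.npy')
uv,X=cloud('wrist',d)
m=(uv[:,0]>250)&(uv[:,0]<312)&(uv[:,1]>130)&(uv[:,1]<210)&(X[:,2]>.02)&(X[:,2]<.06)
print(m.sum(),np.median(X[m][:,2]),cv2.minAreaRect(X[m][:,:2].astype(np.float32)*1000))
m&=(X[:,2]<.033);print(m.sum(),cv2.minAreaRect(X[m][:,:2].astype(np.float32)*1000))
hsv=cv2.cvtColor(im,cv2.COLOR_BGR2HSV);g=((hsv[...,0]>45)&(hsv[...,0]<90)&(hsv[...,1]>80)).astype(np.uint8);g[:130]=0;g[215:]=0;g[:,:245]=0;g[:,320:]=0
c=cv2.boxPoints(cv2.minAreaRect(np.argwhere(g)[:,::-1].astype(np.float32)))
P=camera_params('wrist');
q=world('wrist',None,c,P,np.ones(4)); o=world('wrist',None,c,P,np.zeros(4)); r=q-o; C=o+r*((.030-o[:,2:])/r[:,2:]); print(c,C,C.mean(0),cv2.minAreaRect(C[:,:2].astype(np.float32)*1000))
E
```

```text
1691 0.030523480618298432 ((446.9586486816406, 321.21966552734375), (69.69053649902344, 44.6831169128418), 78.86665344238281)
1360 ((446.9586486816406, 321.21966552734375), (69.69053649902344, 44.6831169128418), 78.86665344238281)
[[263.99997 195.99998]
 [263.99997 145.99998]
 [295.99997 145.99998]
 [295.99997 195.99998]] [[0.41963651 0.29142678 0.03      ]
 [0.43322359 0.35872988 0.03      ]
 [0.47479605 0.35112181 0.03      ]
 [0.46341577 0.28342428 0.03      ]] [0.44776798 0.32117569 0.03      ] ((447.6981506347656, 321.190673828125), (68.64920806884766, 44.5046501159668), 79.64114379882812)
```

```bash
R='python3 -m crank'
$R '[[0,0,0.12,0,0,0,1],[0,0,0.12,0,0,0,1],[0,0,0.12,0,0,0,1],[0,0,0.12,0,0,0,1],[0,0,0.12,0,0,0,1]]' 20
$R '[[0,0,0.1,0,0,0,1],[0,0,0.06,0,0,0,1],[0,0,0,0,0,0,1]]'
python3 - <<'E'
from h import *
b=np.radians(79.3); plan(target([.4475,.3212,.026],[np.sin(b),-np.cos(b),0]),4)
E
```

```text
t: 2.73
eef_pos: [0.4506, 0.3188, 0.2911]
ee_rot: [0.77, 0.638, 0.0, 0.0]
ft_force: [0.7, 0.0, -0.5]
width: 1.002
grip_force: 0.0
t: 2.98
eef_pos: [0.4489, 0.3176, 0.2401]
ee_rot: [0.77, 0.638, -0.005, -0.0]
ft_force: [-0.1, -0.8, -0.8]
width: 1.0
grip_force: 0.0
4 x [0.003, -0.001, 0.049, -0.022, 0.025, 0.001] mid [0.448 0.319 0.211] end [0.448 0.321 0.181]
```

```bash
R='python3 -m crank'
$R '[[0.006,-0.002,0.06,-0.04,0.05,0,1],[0.006,-0.002,0.06,-0.04,0.05,0,1],[0,0,0.05,0,0,0,1],[0,0,0.026,0,0,0,1],[0,0,0,0,0,0,1]]' 20
python3 - <<'E'
from h import *
b=np.radians(79.3); plan(target([.4475,.3212,.026],[np.sin(b),-np.cos(b),0]),1)
E
```

```text
t: 3.4
eef_pos: [0.4502, 0.3237, 0.185]
ee_rot: [0.769, 0.639, 0.004, -0.0]
ft_force: [-0.5, 0.4, -0.5]
width: 1.0
grip_force: 0.0
1 x [-0.01, -0.007, 0.013, 0.064, -0.079, 0.024] mid [0.45  0.324 0.185] end [0.448 0.321 0.181]
```

```bash
R='python3 -m crank'
$R '[[-0.008,-0.006,0.013,0.07,-0.08,0.02,1],[0,0,0,0,0,0,1],[0,0,0,0,0,0,0.3],[0,0,0,0,0,0,-0.3],[0,0,0,0,0,0,-0.3]]' 20
$R '[[0,0,0,0,0,0,-0.5],[0,0,0,0,0,0,-0.5],[0,0,0,0,0,0,-0.5]]'
$R '[[0,0,0,0,0,0,-0.5],[0,0,0,0,0,0,-0.5]]'
```

```text
t: 3.82
eef_pos: [0.4483, 0.323, 0.1822]
ee_rot: [0.769, 0.639, 0.001, -0.0]
ft_force: [0.8, -0.9, 0.2]
width: 0.607
grip_force: 0.0
t: 4.07
eef_pos: [0.4483, 0.323, 0.1821]
ee_rot: [0.769, 0.639, 0.001, -0.0]
ft_force: [-0.7, -0.7, 5.7]
width: 0.521
grip_force: 20.0
t: 4.23
eef_pos: [0.4483, 0.323, 0.1821]
ee_rot: [0.769, 0.639, 0.001, -0.0]
ft_force: [0.1, -0.2, 5.0]
width: 0.515
grip_force: 20.0
```

```bash
R='python3 -m crank'
$R '[[0,0,-0.02,0,0,0,-0.5],[0,0,-0.05,0,0,0,-0.5],[0,0,-0.1,0,0,0,-0.5],[0,0,-0.12,0,0,0,-0.5],[0,0,-0.12,0,0,0,-0.5]]' 25
$R '[[0,0,-0.12,0,0,0,-0.5],[0,0,-0.12,0,0,0,-0.5],[0,0,-0.12,0,0,0,-0.5],[0,0,-0.12,0,0,0,-0.5],[0,0,-0.08,0,0,0,-0.5]]' 
$R '[[0,0,0,0,0,0,-0.5],[0,0,0,0,0,0,-0.5]]'
python3 - <<'E'
from h import *
a=np.radians(10.77);
for n in (20,24): plan(target([.457,-.269,.325],[np.cos(a),np.sin(a),0]),n)
snap('wrist','w2')
E
```

```text
t: 4.65
eef_pos: [0.4473, 0.3222, 0.3051]
ee_rot: [0.769, 0.639, -0.001, -0.0]
ft_force: [1.2, 0.3, -0.8]
width: 0.51
grip_force: 25.6
t: 5.07
eef_pos: [0.4476, 0.3223, 0.4764]
ee_rot: [0.769, 0.639, 0.003, -0.0]
ft_force: [1.2, -0.6, -0.5]
width: 0.514
grip_force: 25.6
t: 5.23
eef_pos: [0.4479, 0.3226, 0.4742]
ee_rot: [0.769, 0.639, 0.003, -0.0]
ft_force: [-0.3, -0.2, -1.0]
width: 0.513
grip_force: 25.6
20 x [-0.099, 0.002, -0.001, 0.003, -0.002, -0.267] mid [0.425 0.026 0.477] end [ 0.457 -0.269  0.48 ]
24 x [-0.083, 0.002, -0.001, 0.002, -0.002, -0.223] mid [0.425 0.026 0.477] end [ 0.457 -0.269  0.48 ]
```

View pics/w2.png

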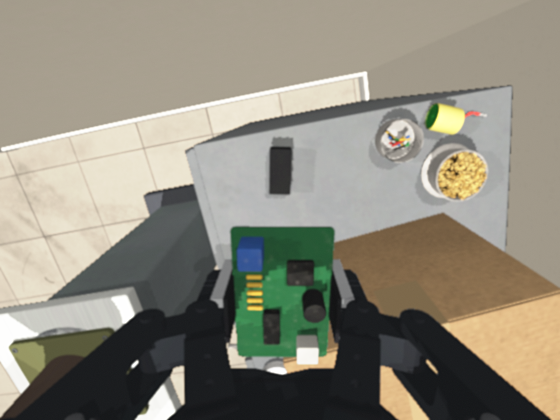

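The board is held level between the pads, blue connector at (250,253), and the foam at (281,170) is empty. I'll carry it over to the fixture, above the box.

```bash
R='python3 -m crank'
$R '[[-0.05,0.002,0,0,0,-0.2,-0.5],[-0.083,0.002,0,0,0,-0.223,-0.5],[-0.083,0.002,0,0,0,-0.223,-0.5],[-0.083,0.002,0,0,0,-0.223,-0.5],[-0.083,0.002,0,0,0,-0.223,-0.5]]'
$R '[[-0.083,0.002,0,0,0,-0.223,-0.5],[-0.083,0.002,0,0,0,-0.223,-0.5],[-0.083,0.002,0,0,0,-0.223,-0.5],[-0.083,0.002,0,0,0,-0.223,-0.5],[-0.083,0.002,0,0,0,-0.223,-0.5]]' >/dev/null
$R '[[-0.083,0.002,0,0,0,-0.223,-0.5],[-0.083,0.002,0,0,0,-0.223,-0.5],[-0.083,0.002,0,0,0,-0.223,-0.5],[-0.083,0.002,0,0,0,-0.223,-0.5],[-0.083,0.002,0,0,0,-0.223,-0.5]]' 
$R '[[-0.083,0.002,0,0,0,-0.223,-0.5],[-0.083,0.002,0,0,0,-0.223,-0.5],[-0.083,0.002,0,0,0,-0.223,-0.5],[-0.083,0.002,0,0,0,-0.223,-0.5],[-0.083,0.002,0,0,0,-0.223,-0.5]]' >/dev/null
$R '[[-0.083,0.002,0,0,0,-0.223,-0.5],[-0.083,0.002,0,0,0,-0.223,-0.5],[-0.083,0.002,0,0,0,-0.223,-0.5],[-0.06,0.002,0,0,0,-0.223,-0.5],[-0.056,0.002,0,0,0,-0.223,-0.5]]' >/dev/null
$R '[[0,0,0,0,0,0,-0.5],[0,0,0,0,0,0,-0.5],[0,0,0,0,0,0,-0.5]]'
python3 - <<'E'
from h import *
a=np.radians(10.77);
plan(target([.457,-.269,.125],[np.cos(a),np.sin(a),0]),6)
im,d,P=snap('wrist','w3')
T=pose(); uv,X=cloud('wrist',d,P)
L=(X-T[:3,3])@T[:3,:3]  # tool frame
m=(abs(L[:,0])<.06)&(abs(L[:,1])<.0215)&(L[:,2]>.12)&(L[:,2]<.18)
hsv=cv2.cvtColor(im,cv2.COLOR_BGR2HSV)[uv[:,1].astype(int),uv[:,0].astype(int)]
g=m&(hsv[:,0]>45)&(hsv[:,0]<90)&(hsv[:,1]>80)
print(m.sum(),g.sum(),np.percentile(L[m],[1,50,99],axis=0).round(4))
A=np.c_[L[g][:,:2],np.ones(g.sum())];c=np.linalg.lstsq(A,L[g][:,2],rcond=None)[0];print('board top plane in tool',c)
k=g&(abs(L[:,2]-A.shape[0]*0-c[2])<.004);print(cv2.minAreaRect(L[k][:,:2].astype(np.float32)*1000))
f=(X[:,2]>.024)&(X[:,2]<.036)&(abs(X[:,0]-.457)<.11)&(abs(X[:,1]+.28)<.11)
print('plate',f.sum(),cv2.minAreaRect(X[f][:,:2].astype(np.float32)*1000))
E
```

```text
t: 5.7
eef_pos: [0.4324, 0.2075, 0.47]
ee_rot: [0.744, 0.668, -0.002, -0.001]
ft_force: [0.3, 0.0, 0.1]
width: 0.515
grip_force: 25.6
t: 6.53
eef_pos: [0.4288, -0.0412, 0.47]
ee_rot: [0.69, 0.724, -0.001, -0.002]
ft_force: [0.4, 0.0, -0.7]
width: 0.51
grip_force: 25.6
t: 7.62
eef_pos: [0.4615, -0.2712, 0.4703]
ee_rot: [0.632, 0.775, 0.001, -0.002]
ft_force: [0.1, 0.0, 0.0]
width: 0.516
grip_force: 25.6
6 x [0.001, -0.002, 0.106, -0.003, -0.009, 0.034] mid [ 0.459 -0.27   0.375] end [ 0.457 -0.269  0.28 ]
12585 8232 [[-0.0345 -0.0214  0.1389]
 [ 0.0038 -0.0004  0.1526]
 [ 0.034   0.0211  0.1542]]
board top plane in tool [ 0.00491313 -0.00311145  0.15285067]
((-1.2538032531738281, 0.01103973388671875), (71.49497985839844, 42.993736267089844), 0.019343411549925804)
plate 9752 ((460.1246337890625, -278.0382385253906), (155.3328094482422, 138.3399658203125), 11.767563819885254)
```

View pics/w3.png

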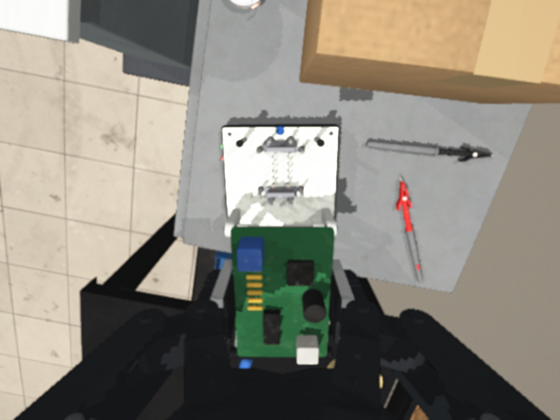

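The view shows the fixture ahead: blue dot at (280,130), ledges and pins at (281,147) and (281,190), and the held board below them. Next I'll measure the nest with this camera.

```bash
python3 - <<'E'
from h import *
im=np.load('pics/w3_im.npy');d=np.load('pics/w3.npy');P=camera_params('wrist')
def onz(uv,z):
    uv=np.atleast_2d(uv); o=world('wrist',None,uv,P,np.zeros(len(uv)));r=world('wrist',None,uv,P,np.ones(len(uv)))-o
    return o+r*((z-o[:,2:])/r[:,2:])
hsv=cv2.cvtColor(im,cv2.COLOR_BGR2HSV)
b=np.argwhere((hsv[115:145,265:295,0]>95)&(hsv[115:145,265:295,0]<130)&(hsv[115:145,265:295,1]>120))[:,::-1]+[265,115]
dot=onz(b.mean(0),.03)[0];print('dot',len(b),b.mean(0),dot)
uv,X=cloud('wrist',d)
# housing edges: plate pts rows 125..215
f=(X[:,2]>.022)&(X[:,2]<.038)&(abs(X[:,0]-.457)<.11)&(abs(X[:,1]+.28)<.11)&(uv[:,1]<215)
best=None
pts=X[f][:,:2]
# fit angle from the +y far edge and side edges
mask=np.zeros(d.shape,np.uint8);mask[uv[f,1].astype(int),uv[f,0].astype(int)]=1
Le=[];Ri=[]
for v in range(135,212):
    c=np.nonzero(mask[v])[0]
    if len(c)>50: Le.append((c[0]-.5,v));Ri.append((c[-1]+.5,v))
To=[(u,np.nonzero(mask[:,u])[0][0]-.5) for u in range(230,335)]
for n,s in (('left',Le),('right',Ri),('top',To)):
    W=onz(np.array(s,float),.03)[:,:2]
    l=cv2.fitLine(W.astype(np.float32),cv2.DIST_HUBER,0,.001,.001).ravel();print(n,np.degrees(np.arctan2(l[1],l[0])),l[2:])
    if n=='left':L1=l
    if n=='right':L2=l
a=np.radians(10.77)
xf=np.array([np.cos(a),np.sin(a)]);yf=np.array([-np.sin(a),np.cos(a)])
print('x mid', (L1[2:]@xf+L2[2:]@xf)/2,'dot x',dot[:2]@xf,'width',(L2[2:]-L1[2:])@xf)
h=(X[:,2]>.044)&(X[:,2]<.075)&(uv[:,0]>225)&(uv[:,0]<338)&(uv[:,1]<205)&(uv[:,1]>120)
n=dot[:2]-.05*yf;q=np.c_[(X[h][:,:2]-n)@np.c_[xf,yf],X[h][:,2]]
l=(abs(q[:,0])<.03)&(q[:,2]<.058)&(q[:,2]>.05)
for s in (1,-1):
    k=l&(abs(q[:,1]-.029*s)<.012);print(s,k.sum(),np.percentile(q[k],[3,50,97],axis=0).round(4))
print('nest',n)
cv2.imwrite('pics/c3.png',cv2.resize(im[115:220,210:350],None,fx=5.6,fy=5.6,interpolation=cv2.INTER_CUBIC))
E
```

```text
dot 51 [279.68627451 129.29411765] [ 0.44752543 -0.21541914  0.03      ]
left -79.4244 [ 0.38541445 -0.2929989 ]
right -78.2583 [ 0.5342717  -0.25476056]
top 11.72152 [ 0.4488587 -0.2089645]
x mid 0.40056397842035846 dot x 0.3993876525330047 width 0.1533806627722943
1 157 [[-0.019   0.0238  0.0526]
 [ 0.0009  0.0265  0.0545]
 [ 0.0183  0.0327  0.0567]]
-1 186 [[-0.0244 -0.0401  0.0502]
 [ 0.0018 -0.0307  0.0545]
 [ 0.0188 -0.0262  0.0563]]
nest [ 0.45686878 -0.2645384 ]
```

View pics/c3.png

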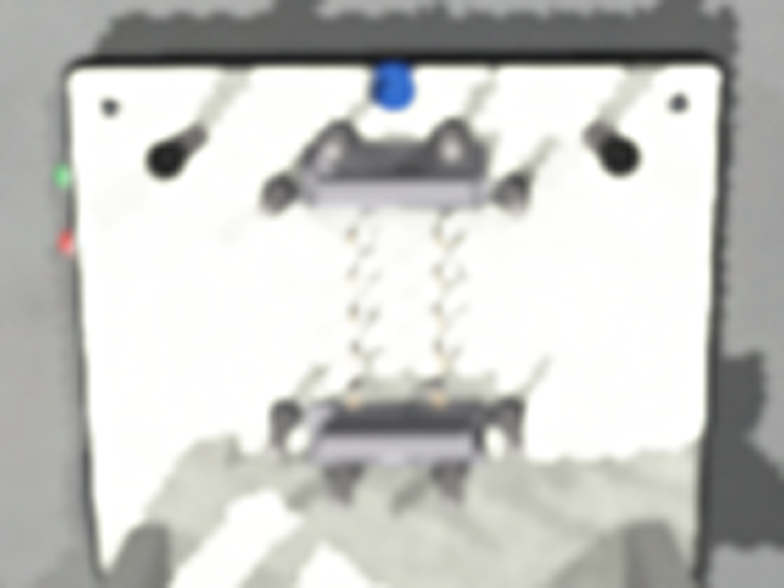

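```bash
python3 - <<'E'
from h import *
a=np.radians(11.2);xf=np.array([np.cos(a),np.sin(a)]);yf=np.array([-np.sin(a),np.cos(a)])
pins=np.array([[sx*13,sy*40] for sx in(-1,1) for sy in(-1,1)]+[[sx*27.5,sy*27] for sx in(-1,1) for sy in(-1,1)])
from scipy.optimize import minimize
for name,tag in (('wrist','w3'),('top','t1')):
    im=np.load(f'pics/{tag}_im.npy');d=np.load(f'pics/{tag}.npy');P=camera_params(name)
    uv,X=cloud(name,d,P)
    hsv=cv2.cvtColor(im,cv2.COLOR_BGR2HSV)[uv[:,1].astype(int),uv[:,0].astype(int)]
    m=(abs(X[:,0]-.448)<.02)&(abs(X[:,1]+.218)<.02)&(hsv[:,0]>95)&(hsv[:,0]<130)&(hsv[:,1]>100)&(X[:,2]>.015)
    u=uv[m].mean(0)[None];o=world(name,None,u,P,np.zeros(1))[0];r=world(name,None,u,P,np.ones(1))[0]-o
    dot=o+r*(.03-o[2])/r[2];n=dot[:2]-.05*yf;print(name,'dot',m.sum(),u,dot,'nest',n)
    q=np.c_[(X[:,:2]-n)@np.c_[xf,yf],X[:,2]]*1000
    k=(abs(q[:,0])<36)&(abs(q[:,1])<50)
    print('ledge hist z', np.histogram(q[k][:,2],[26,34,40,46,50,53,56,59,62,66])[0])
    t=q[k&(q[:,2]>57.5)&(q[:,2]<67)]
    def cost(p):
        dd=np.linalg.norm(t[:,None,:2]-(pins+p)[None],axis=2).min(1);return np.minimum(dd,6).sum()
    b=min((minimize(cost,[x,y],method='Nelder-Mead') for x in(-4,0,4) for y in(-5,0,5)),key=lambda r:r.fun)
    print('pins',len(t),b.x,b.fun/len(t)); 
    for p in pins:
        j=t[np.linalg.norm(t[:,:2]-p-b.x,axis=1)<6]
        if len(j): print(p,len(j),(j.mean(0)[:2]-p).round(1),j[:,2].max().round(1))
    print('nest by pins',n+(b.x[0]*xf+b.x[1]*yf)/1000)
E
```

```text
wrist dot 56 [[279.80357143 129.26785714]] [ 0.44766785 -0.21535579  0.03      ] nest [ 0.45737956 -0.26440354]
ledge hist z [2827  437   86   93   64  285   43   72   49]
pins 148 [ 0.4216386  -1.84561359] 1.9964209309381922
[-13. -40.] 21 [ 1.1 -2.1] 65.4
[-13.  40.] 18 [ 0.1 -2.3] 64.8
[ 13. -40.] 16 [ 0.9 -1.6] 64.4
[13. 40.] 21 [-0.3 -1.8] 65.4
[-27.5 -27. ] 16 [ 1.  -2.4] 64.8
[-27.5  27. ] 18 [ 0.3 -2.5] 64.7
[ 27.5 -27. ] 18 [ 0.7 -1.2] 65.7
[27.5 27. ] 20 [-0.  -1.8] 65.0
nest by pins [ 0.45815165 -0.26613211]
top dot 8 [[362.875 231.875]] [ 0.44822177 -0.21811872  0.03      ] nest [ 0.45793349 -0.26716648]
ledge hist z [561 106  34  20  34  36  12  12   9]
pins 26 [ 1.00511927 -0.0811855 ] 2.3034358910832107
[-13. -40.] 4 [ 1. -1.] 62.1
[-13.  40.] 2 [0.6 0.1] 66.6
[ 13. -40.] 4 [ 1.6 -0.3] 64.4
[13. 40.] 3 [1.5 0. ] 62.6
[-27.5 -27. ] 2 [ 0.6 -1.1] 64.9
[-27.5  27. ] 3 [0.4 0.5] 64.2
[ 27.5 -27. ] 3 [ 1.1 -0. ] 63.7
[27.5 27. ] 2 [1.  0.8] 61.0
nest by pins [ 0.45893524 -0.26705089]
```

The eight pins show up in both cameras, which agree on the nest at (0.4583,-0.2664), yaw about 11.9°. Going down above the pins.

```bash
cat >> h.py <<'E'
A=np.radians(11.9); XF=np.array([np.cos(A),np.sin(A),0]); YF=np.array([-np.sin(A),np.cos(A),0]); NEST=np.array([.4583,-.2664,.054])
E
R='python3 -m crank'
$R '[[0,0,0.12,0,0,-0.05,-0.5],[0,0,0.12,0,0,-0.05,-0.5],[0,0,0.12,0,0,-0.05,-0.5],[0,0,0.12,0,0,-0.05,-0.5],[0,0,0.12,0,0,-0.05,-0.5]]'
$R '[[0,0,0.1,0,0,0,-0.5],[0,0,0.05,0,0,0,-0.5],[0,0,0,0,0,0,-0.5],[0,0,0,0,0,0,-0.5],[0,0,0,0,0,0,-0.5]]'
python3 - <<'E'
from h import *
plan(target(NEST+.00125*YF+[0,0,.03],XF),3)
E
```

```text
t: 8.08
eef_pos: [0.4616, -0.2702, 0.2906]
ee_rot: [0.625, 0.781, 0.001, 0.0]
ft_force: [0.6, -0.3, -0.7]
width: 0.511
grip_force: 25.6
t: 8.5
eef_pos: [0.4628, -0.2713, 0.2481]
ee_rot: [0.625, 0.781, 0.001, 0.001]
ft_force: [0.9, 0.0, -0.2]
width: 0.514
grip_force: 25.6
3 x [0.008, -0.004, 0.01, 0.013, 0.002, 0.062] mid [ 0.461 -0.269  0.245] end [ 0.458 -0.265  0.239]
```

```bash
R='python3 -m crank'
$R '[[0.008,-0.004,0.01,0.013,0.002,0.062,-0.5],[0.008,-0.004,0.01,0.013,0.002,0.062,-0.5],[0.008,-0.004,0.01,0.013,0.002,0.062,-0.5],[0,0,0,0,0,0,-0.5],[0,0,0,0,0,0,-0.5]]'
python3 - <<'E'
from h import *
plan(target(NEST+.00125*YF+[0,0,.0],XF),6)
im,d,P=snap('scene','s2');
cv2.imwrite('pics/s2c.png',cv2.resize(im[210:340,260:440],None,fx=4.2,fy=4.2,interpolation=cv2.INTER_CUBIC))
E
```

```text
t: 8.92
eef_pos: [0.4568, -0.2649, 0.2378]
ee_rot: [0.63, 0.776, -0.0, -0.001]
ft_force: [1.2, -0.1, -0.4]
width: 0.516
grip_force: 25.6
6 x [-0.0, 0.001, 0.016, -0.004, -0.004, -0.001] mid [ 0.457 -0.265  0.223] end [ 0.458 -0.265  0.209]
```

View pics/s2c.png

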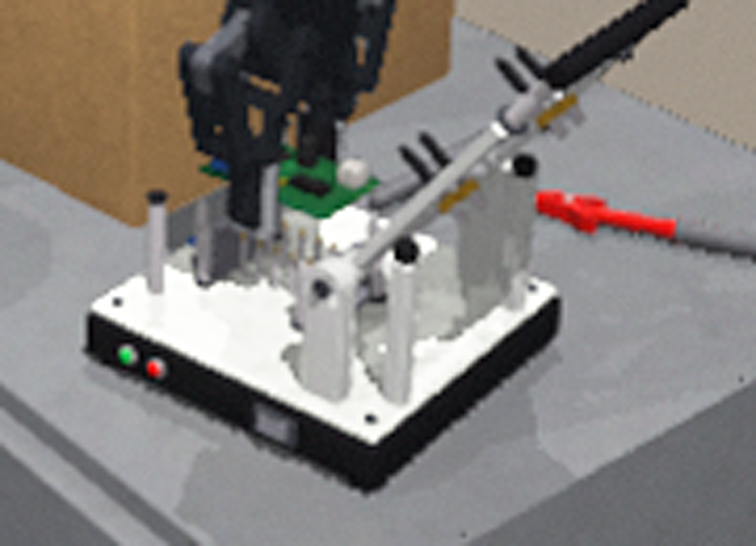

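The crop shows the board at (290,185), level just above the pins and clear of the gate. Lowering it, with a watch on the force.

```bash
R='python3 -m crank'
$R '[[0,0.001,0.016,0,0,0,-0.5],[0,0.001,0.016,0,0,0,-0.5],[0,0.001,0.016,0,0,0,-0.5],[0,0,0.016,0,0,0,-0.5],[0,0,0,0,0,0,-0.5]]'
$R '[[0,0,0.014,0,0,0,-0.5],[0,0,0.01,0,0,0,-0.5],[0,0,0,0,0,0,-0.5],[0,0,0,0,0,0,-0.5]]'
python3 - <<'E'
from h import *
plan(target(NEST+.00125*YF+[0,0,.0],XF),1)
E
```

```text
t: 9.38
eef_pos: [0.4574, -0.2647, 0.2172]
ee_rot: [0.63, 0.776, -0.0, -0.002]
ft_force: [-0.5, -0.1, -0.8]
width: 0.517
grip_force: 25.6
t: 9.72
eef_pos: [0.4578, -0.2649, 0.2111]
ee_rot: [0.63, 0.776, -0.0, -0.001]
ft_force: [0.1, 0.8, -0.2]
width: 0.511
grip_force: 25.6
1 x [-0.001, 0.001, 0.007, -0.028, -0.025, -0.01] mid [ 0.458 -0.265  0.211] end [ 0.458 -0.265  0.209]
```

```bash
R='python3 -m crank'
$R '[[0,0,0.004,0,0,0,-0.5],[0,0,0.003,0,0,0,-0.5],[0,0,0,0,0,0,-0.5]]'
$R '[[0,0,0.003,0,0,0,-0.5],[0,0,0,0,0,0,-0.5]]'
```

```text
t: 9.97
eef_pos: [0.4579, -0.2649, 0.2092]
ee_rot: [0.63, 0.776, -0.0, -0.001]
ft_force: [-0.6, 1.8, -0.7]
width: 0.517
grip_force: 25.6
t: 10.13
eef_pos: [0.4579, -0.2649, 0.2083]
ee_rot: [0.63, 0.776, -0.0, -0.001]
ft_force: [-0.2, 0.7, -0.2]
width: 0.511
grip_force: 25.6
```

```bash
R='python3 -m crank'
$R '[[0,0,0.003,0,0,0,-0.5],[0,0,0,0,0,0,-0.5]]'
$R '[[0,0,0.003,0,0,0,-0.5],[0,0,0,0,0,0,-0.5]]'
```

```text
t: 10.3
eef_pos: [0.4579, -0.2649, 0.2082]
ee_rot: [0.63, 0.776, -0.0, -0.001]
ft_force: [-2.0, 1.0, 5.3]
width: 0.516
grip_force: 25.9
t: 10.47
eef_pos: [0.4579, -0.2649, 0.2081]
ee_rot: [0.63, 0.776, -0.0, -0.001]
ft_force: [-3.3, 2.0, 12.3]
width: 0.514
grip_force: 26.2
```

```bash
R='python3 -m crank'
$R '[[0,0,-0.004,0,0,0,-0.5],[0,0,0,0,0,0,0.4],[0,0,0,0,0,0,0.4],[0,0,0,0,0,0,0.4],[0,0,0,0,0,0,0.4]]'
$R '[[0,0,-0.03,0,0,0,0.4],[0,0,-0.1,0,0,0,0.4],[0,0,-0.13,0,0,0,0.4],[0,0,-0.13,0,0,0,0.4],[0,0,-0.13,0,0,0,0.4]]'
$R '[[0,0,-0.13,0,0,0,0.4],[0,0,-0.13,0,0,0,0.4],[0,0,-0.13,0,0,0,0.4],[0,0,0,0,0,0,0.4],[0,0,0,0,0,0,0.4]]'
python3 - <<'E'
from h import *
im,d,P=snap('top','t2')
uv,X=cloud('top',d,P)
q=(X-NEST)@np.c_[XF,YF,[0,0,1]]*1000
hsv=cv2.cvtColor(im,cv2.COLOR_BGR2HSV)[uv[:,1].astype(int),uv[:,0].astype(int)]
g=(hsv[:,0]>45)&(hsv[:,0]<90)&(hsv[:,1]>80)&(abs(q[:,0])<50)&(abs(q[:,1])<60)&(abs(q[:,2])<20)
print(g.sum(),np.median(q[g],axis=0),np.percentile(q[g],[3,97],axis=0));B=np.c_[q[g][:,:2],np.ones(g.sum())];print(np.linalg.lstsq(B,q[g][:,2],rcond=None)[0])
print(cv2.minAreaRect(q[g][:,:2].astype(np.float32)))
# handle
h=(q[:,2]>105)&(q[:,2]<175)&(abs(q[:,0])<60)&(q[:,1]<-110)&(q[:,1]>-190)&(hsv[:,2]<70)
print('handle',h.sum(),np.percentile(q[h],[3,50,97],axis=0).round(1))
th=2.2;rad=np.cos(th)*YF+np.sin(th)*np.array([0,0,1]);H=NEST+[0,0,.03]-.064*YF
print('handle exp',H+.144*rad, state()['joint_pos'])
for th in (2.2,2.0,1.8):
  rr=np.cos(th)*YF+np.sin(th)*np.array([0,0,1]); print(th,end=' ');T=target(H+.144*rad+.06*rr,np.cross(XF,rr),-rr);plan(T,14)
snap('wrist','w4')
E
```

```text
t: 10.88
eef_pos: [0.4579, -0.2649, 0.2075]
ee_rot: [0.63, 0.776, -0.0, -0.001]
ft_force: [-0.1, 0.4, 0.3]
width: 0.699
grip_force: 0.0
t: 11.3
eef_pos: [0.4577, -0.2648, 0.3658]
ee_rot: [0.63, 0.776, -0.0, -0.001]
ft_force: [1.3, -1.2, -0.3]
width: 0.7
grip_force: 0.0
t: 11.72
eef_pos: [0.4588, -0.2655, 0.4842]
ee_rot: [0.63, 0.776, 0.0, 0.002]
ft_force: [0.5, 0.4, -0.2]
width: 0.705
grip_force: 0.0
187 [ 0.50475606 -3.25646722  1.54130406] [[-17.59417428 -34.0103539   -2.87537211]
 [ 20.52952197  29.59623223   6.65561339]]
[-0.01584345  0.02136118  1.73849991]
((2.041318893432617, -1.7514686584472656), (68.4205551147461, 40.85063171386719), 87.77361297607422)Traceback (most recent call last):
  File "<stdin>", line 11, in <module>
    return _quantile_unchecked(
        a, q, axis, out, overwrite_input, method, keepdims, weights)
    return _ureduce(a,
                    func=_quantile_ureduce_func,
    ...<5 lines>...
                    overwrite_input=overwrite_input,
                    method=method)
    r = func(a, **kwargs)
    result = _quantile(arr,
                       quantiles=q,
    ...<2 lines>...
                       out=out,
                       weights=wgt)
    slices_having_nans = np.isnan(arr[-1, ...])
                                  ~~~^^^^^^^^^
IndexError: index -1 is out of bounds for axis 0 with size 0
```

The board's top lies level within 2 mm of its seated height, inside the pins. Now the gate.

```bash
cat >> h.py <<'E'
HINGE=NEST+[0,0,.03]-.064*YF; Z=np.array([0,0,1.])
def rad(th): return np.cos(th)*YF+np.sin(th)*Z
def gt(th_tilt,ext=0,th=2.2,dx=0): # TCP pose: finger line along gate direction th_tilt, grasping handle at angle th, backed off by ext
    r=rad(th_tilt); return target(HINGE+.144*rad(th)+ext*r+dx*XF,np.cross(XF,r),-r)
E
python3 - <<'E'
from h import *
for tag in ('t1','t2'):
    d=np.load(f'pics/{tag}.npy');im=np.load(f'pics/{tag}_im.npy');uv,X=cloud('top',d)
    q=(X-NEST)@np.c_[XF,YF,Z]*1000
    v=im[uv[:,1].astype(int),uv[:,0].astype(int)].max(1)
    h=(q[:,2]>110)&(q[:,2]<175)&(abs(q[:,0])<60)&(q[:,1]<-110)&(q[:,1]>-190)
    print(tag,h.sum(),(h&(v<70)).sum())
    if h.sum(): 
        h&=(q[:,2]>135); print(np.percentile(q[h],[3,50,97],axis=0).round(1), q[h&(abs(q[:,0])<30)][:, 1:].mean(0))
print('exp',(HINGE+.144*rad(2.2)-NEST)@np.c_[XF,YF,Z],HINGE+.144*rad(2.2),state()['joint_pos'])
T=pose(); print('yaw first'); plan(target(T[:3,3]-[0,0,.155]-.12*YF,-YF),24)
for th in (2.2,2.0,1.8):
  print(th); plan(gt(th,.06),24); print('TCP grasp',gt(th)[:3,3],'upright',gt(th-.63 if th==2.2 else 1.57,0,1.57)[:3,3])
E
```

```text
t1 454 196
[[ -46.2 -156.   137.7]
 [   3.4 -148.5  150.3]
 [  48.1 -139.5  155. ]] [-149.58572705  151.08954863]
t2 9 0Traceback (most recent call last):
  File "<stdin>", line 9, in <module>
    return _quantile_unchecked(
        a, q, axis, out, overwrite_input, method, keepdims, weights)
    return _ureduce(a,
                    func=_quantile_ureduce_func,
    ...<5 lines>...
                    overwrite_input=overwrite_input,
                    method=method)
    r = func(a, **kwargs)
    result = _quantile(arr,
                       quantiles=q,
    ...<2 lines>...
                       out=out,
                       weights=wgt)
    slices_having_nans = np.isnan(arr[-1, ...])
                                  ~~~^^^^^^^^^
IndexError: index -1 is out of bounds for axis 0 with size 0
```

```bash
python3 - <<'E'
from h import *
print('exp',(HINGE+.144*rad(2.2)-NEST)@np.c_[XF,YF,Z],HINGE+.144*rad(2.2),state()['joint_pos'])
T=pose(); print('yaw first'); plan(target(T[:3,3]-[0,0,.155]-.13*YF,-YF),24)
for th in (2.2,2.0,1.8):
  print(th); plan(gt(th,.08),24); print('TCP grasp',gt(th)[:3,3],'upright',gt(th-.63 if th==2.2 else 1.57,0,1.57)[:3,3])
T1=target(T[:3,3]-[0,0,.155]-.13*YF,-YF); print('then tilt');plan(gt(2.2,.08),10,T1);plan(gt(2.0,.08),10,T1)
E
```

```text
exp [-1.99977209e-17 -1.48744161e-01  1.46423482e-01] [ 0.48897167 -0.4119475   0.20042348] [-5.24540046e-01  2.48168748e-01  4.58511355e-02  1.36820707e+00
  2.48750897e-05  8.39282249e-01]
yaw first
24 x [-0.015, 0.014, 0.0, 0.0, -0.0, 0.937] mid [ 0.498 -0.323  0.482] end [ 0.485 -0.392  0.482]
2.2
24 x [-0.035, 0.032, 0.0, 0.294, 0.294, 0.903] mid [ 0.552 -0.399  0.455] end [ 0.517 -0.547  0.39 ]
TCP grasp [ 0.50778113 -0.50120481  0.32574042] upright [ 0.47144797 -0.32879159  0.38299991]
2.0
24 x [-0.029, 0.027, 0.002, 0.201, 0.201, 0.921] mid [ 0.537 -0.378  0.459] end [ 0.509 -0.508  0.414]
TCP grasp [ 0.50227241 -0.47506403  0.34136458] upright [ 0.47144797 -0.32879159  0.38299991]
1.8
24 x [-0.023, 0.022, 0.004, 0.108, 0.107, 0.933] mid [ 0.522 -0.357  0.46 ] end [ 0.5   -0.464  0.429]
TCP grasp [ 0.49623342 -0.44640699  0.35136986] upright [ 0.47144797 -0.32879159  0.38299991]
then tilt
10 x [-0.0, 0.06, 0.015, 0.901, -0.0, 0.0] mid [ 0.503 -0.477  0.449] end [ 0.517 -0.547  0.39 ]
10 x [-0.0, 0.043, 0.015, 0.615, -0.0, 0.0] mid [ 0.498 -0.454  0.454] end [ 0.509 -0.508  0.414]
```

```bash
R='python3 -m crank'
$R '[[-0.015,0.014,0.007,0,0,0.937,0.4],[-0.015,0.014,0.007,0,0,0.937,0.4],[-0.015,0.014,0.007,0,0,0.937,0.4],[-0.015,0.014,0.007,0,0,0.937,0.4],[-0.015,0.014,0.007,0,0,0.937,0.4]]' >/dev/null
$R '[[-0.015,0.014,0.007,0,0,0.937,0.4],[-0.015,0.014,0.007,0,0,0.937,0.4],[-0.015,0.014,0.007,0,0,0.937,0.4],[-0.015,0.014,0.007,0,0,0.937,0.4],[-0.015,0.014,0.007,0,0,0.937,0.4]]' >/dev/null
$R '[[-0.015,0.014,0.007,0,0,0.937,0.4],[-0.015,0.014,0.007,0,0,0.937,0.4],[-0.015,0.014,0.007,0,0,0.937,0.4],[-0.015,0.014,0.007,0,0,0.937,0.4],[-0.015,0.014,0.007,0,0,0.937,0.4]]'
$R '[[-0.015,0.014,0.007,0,0,0.937,0.4],[-0.015,0.014,0.007,0,0,0.937,0.4],[-0.015,0.014,0.007,0,0,0.937,0.4],[-0.015,0.014,0.007,0,0,0.937,0.4],[-0.015,0.014,0.007,0,0,0.937,0.4]]' >/dev/null
$R '[[-0.015,0.014,0.007,0,0,0.937,0.4],[-0.015,0.014,0.007,0,0,0.937,0.4],[-0.015,0.014,0.007,0,0,0.937,0.4],[-0.015,0.014,0.007,0,0,0.937,0.4],[0,0,0,0,0,0,0.4]]'
python3 - <<'E'
from h import *
print(state()['joint_pos']);plan(gt(2.2,.08),12); plan(gt(2.0,.08),12)
E
```

```text
t: 13.02
eef_pos: [0.5005, -0.343, 0.4466]
ee_rot: [0.922, 0.386, -0.002, -0.003]
ft_force: [-0.5, -0.0, 1.0]
width: 0.705
grip_force: 0.0
t: 13.85
eef_pos: [0.4844, -0.3958, 0.4273]
ee_rot: [0.995, 0.103, -0.003, -0.002]
ft_force: [-0.3, -0.1, 0.8]
width: 0.701
grip_force: 0.0
[-6.84788182e-01  4.34454939e-01  1.82573024e-01  1.32638742e+00
 -8.25971830e-04  2.25119758e+00]
12 x [0.0, 0.045, -0.003, 0.745, 0.005, -0.004] mid [ 0.502 -0.474  0.421] end [ 0.517 -0.547  0.39 ]
12 x [0.0, 0.032, -0.003, 0.506, 0.006, -0.004] mid [ 0.497 -0.452  0.427] end [ 0.509 -0.508  0.414]
```

```bash
R='python3 -m crank'
$R '[[0,0.045,-0.003,0.745,0.005,-0.004,0.4],[0,0.045,-0.003,0.745,0.005,-0.004,0.4],[0,0.045,-0.003,0.745,0.005,-0.004,0.4],[0,0.045,-0.003,0.745,0.005,-0.004,0.4]]'
$R '[[0,0.045,-0.003,0.745,0.005,-0.004,0.4],[0,0.045,-0.003,0.745,0.005,-0.004,0.4],[0,0.045,-0.003,0.745,0.005,-0.004,0.4],[0,0.045,-0.003,0.745,0.005,-0.004,0.4]]'
$R '[[0,0.045,-0.003,0.745,0.005,-0.004,0.4],[0,0.045,-0.003,0.745,0.005,-0.004,0.4],[0,0.045,-0.003,0.745,0.005,-0.004,0.4],[0,0.045,-0.003,0.745,0.005,-0.004,0.4]]'
$R '[[0,0,0,0,0,0,0.4],[0,0,0,0,0,0,0.4],[0,0,0,0,0,0,0.4]]'
python3 - <<'E'
from h import *
print(state()['joint_pos']);plan(gt(2.2,.08),1); plan(gt(2.2,.0),5)
im,d,P=snap('wrist','w5'); uv,X=cloud('wrist',d,P); T=pose(); L=(X-T[:3,3])@T[:3,:3]*1000
v=im[uv[:,1].astype(int),uv[:,0].astype(int)].max(1)
m=(abs(L[:,0])<45)&(abs(L[:,1])<30)&(L[:,2]>205)&(L[:,2]<250); print('bar in tool',m.sum(),np.percentile(L[m],[2,50,98],axis=0).round(1))
s,sd,_=snap('scene','s3'); o=np.zeros((560,560,3),np.uint8); o[:420]=im; o[420:,:187]=0
cv2.imwrite('pics/c5.png',np.hstack([cv2.resize(im,(373,280)),cv2.resize(s[140:340,240:500],(373,280))]))
E
```

```text
t: 14.18
eef_pos: [0.4966, -0.4482, 0.4287]
ee_rot: [0.989, 0.105, -0.011, -0.106]
ft_force: [0.1, -0.3, 0.3]
width: 0.704
grip_force: 0.0
t: 14.52
eef_pos: [0.5077, -0.5, 0.4166]
ee_rot: [0.972, 0.103, -0.021, -0.208]
ft_force: [0.2, -0.5, 1.1]
width: 0.7
grip_force: 0.0
t: 14.85
eef_pos: [0.4985, -0.5234, 0.3755]
ee_rot: [0.95, 0.099, -0.02, -0.296]
ft_force: [-0.1, -0.4, -0.0]
width: 0.705
grip_force: 0.0
t: 15.1
eef_pos: [0.4982, -0.5223, 0.3788]
ee_rot: [0.951, 0.098, -0.02, -0.294]
ft_force: [0.2, 0.3, -0.1]
width: 0.698
grip_force: 0.0
[-0.86706287  0.97116634  0.98572492  2.11662802  0.28921857  1.98882129]
1 x [0.047, 0.057, -0.084, 0.449, -0.281, 0.074] mid [ 0.498 -0.522  0.379] end [ 0.517 -0.547  0.39 ]
5 x [0.009, 0.01, 0.036, 0.09, -0.056, 0.015] mid [ 0.502 -0.514  0.358] end [ 0.508 -0.501  0.326]
bar in tool 1426 [[-36.2   3.6 205. ]
 [ 14.2   8.1 206.3]
 [ 43.9  15.4 211.1]]
```

View pics/c5.png

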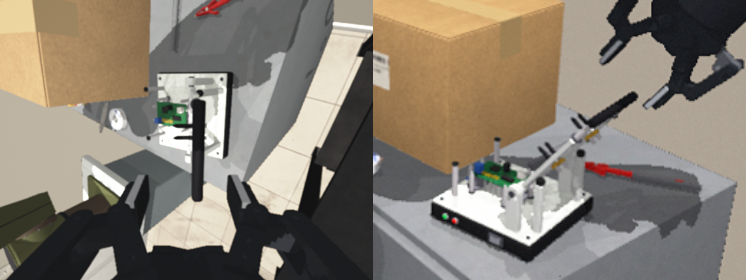

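The wrist panel shows the bar between the open fingers, and the scene panel shows the gripper above the handle at (635,95). Joint 4 is at its limit, so I'll use a smaller tilt (1.85).

```bash
python3 - <<'E'
from h import *
plan(gt(1.85,.06),6);plan(gt(1.85,.07,dx=-.0),5)
print(gt(1.85,.004)[:3,3],gt(1.57,.004,1.57)[:3,3])
E
```

```text
6 x [0.008, -0.032, -0.001, -0.756, -0.05, 0.006] mid [ 0.5   -0.497  0.396] end [ 0.501 -0.47   0.407]
5 x [0.009, -0.04, -0.007, -0.907, -0.061, 0.007] mid [ 0.5   -0.504  0.397] end [ 0.502 -0.473  0.417]
[ 0.4980073  -0.45482464  0.35326624] [ 0.47144731 -0.32878847  0.3869999 ]
```

```bash
R='python3 -m crank'
$R '[[0.008,-0.032,-0.01,-0.756,-0.05,0.006,-0.2],[0.008,-0.032,-0.001,-0.756,-0.05,0.006,-0.2],[0.008,-0.032,-0.001,-0.756,-0.05,0.006,-0.2],[0.008,-0.032,-0.001,-0.756,-0.05,0.006,-0.2],[0.008,-0.032,-0.001,-0.756,-0.05,0.006,-0.2]]'
$R '[[0.008,-0.032,-0.001,-0.756,-0.05,0.006,-0.2],[0,0,0,0,0,0,-0.2],[0,0,0,0,0,0,-0.2]]'
python3 - <<'E'
from h import *
print(state()['joint_pos']);plan(gt(1.85,.06),1); plan(gt(1.85,.004),5)
im,d,P=snap('wrist','w6'); uv,X=cloud('wrist',d,P); T=pose()
q=(X-NEST)@np.c_[XF,YF,Z]*1000
m=(abs(q[:,0])<38)&(abs(q[:,1]+149)<20)&(abs(q[:,2]-149)<16)&(im[uv[:,1].astype(int),uv[:,0].astype(int)].max(1)<70)
print('bar in nest frame',m.sum(),np.percentile(q[m],[2,50,98],axis=0).round(1),(HINGE+.144*rad(2.2)-NEST)@np.c_[XF,YF,Z])
E
```

```text
t: 15.62
eef_pos: [0.5015, -0.4802, 0.407]
ee_rot: [0.981, 0.102, -0.015, -0.163]
ft_force: [-0.1, -0.6, 0.6]
width: 0.396
grip_force: 0.0
t: 15.87
eef_pos: [0.5019, -0.4707, 0.4108]
ee_rot: [0.985, 0.103, -0.014, -0.139]
ft_force: [0.2, -0.7, 0.4]
width: 0.399
grip_force: 0.0
[-0.78561195  0.68635345  0.56311359  1.68319282  0.15163295  2.12968196]
1 x [-0.002, 0.001, 0.013, -0.003, -0.008, 0.01] mid [ 0.502 -0.471  0.411] end [ 0.501 -0.47   0.407]
5 x [-0.0, 0.0, 0.04, -0.001, -0.002, 0.002] mid [ 0.5   -0.464  0.388] end [ 0.498 -0.455  0.353]
bar in nest frame 1633 [[ -35.8 -154.2  147.2]
 [   3.2 -150.4  151.5]
 [  36.7 -145.1  153.1]] [-1.99977209e-17 -1.48744161e-01  1.46423482e-01]
```

The bar is where the model puts it. Going in.

```bash
R='python3 -m crank'
$R '[[0,0,0.04,0,0,0,-0.2],[0,0,0.04,0,0,0,-0.2],[0,0,0.04,0,0,0,-0.2],[0,0,0.04,0,0,0,-0.2],[0,0,0.04,0,0,0,-0.2]]'
$R '[[0,0,0,0,0,0,-0.2],[0,0,0,0,0,0,-0.2]]'
python3 - <<'E'
from h import *
plan(gt(1.85,.004),1)
E
```

```text
t: 16.33
eef_pos: [0.4983, -0.4566, 0.3492]
ee_rot: [0.985, 0.101, -0.015, -0.14]
ft_force: [-0.0, 0.8, 0.1]
width: 0.398
grip_force: 0.0
t: 16.5
eef_pos: [0.4982, -0.4563, 0.3495]
ee_rot: [0.985, 0.102, -0.016, -0.141]
ft_force: [-0.4, 0.7, -0.5]
width: 0.402
grip_force: 0.0
1 x [0.0, -0.008, -0.011, -0.065, 0.027, -0.035] mid [ 0.498 -0.456  0.349] end [ 0.498 -0.455  0.353]
```

```bash
R='python3 -m crank'
$R '[[0,-0.004,-0.006,0,0,0,-0.2],[0,0,0,0,0,0,-0.5],[0,0,0,0,0,0,-0.8],[0,0,0,0,0,0,-1],[0,0,0,0,0,0,-1]]' 30
$R '[[0,0,0,0,0,0,-1],[0,0,0,0,0,0,-1],[0,0,0,0,0,0,-1]]'
python3 - <<'E'
from h import *
plan(gt(1.85,.004),1);plan(gt(1.57,.004,1.57),36)
T=pose();g=(T[:3,3]+.155*T[:3,2]-HINGE)@np.c_[XF,YF,Z];print('grasp rel hinge',g)
E
```

```text
t: 16.92
eef_pos: [0.4983, -0.4551, 0.3539]
ee_rot: [0.985, 0.102, -0.014, -0.139]
ft_force: [-0.5, 1.6, 4.8]
width: 0.123
grip_force: 29.8
t: 17.17
eef_pos: [0.4983, -0.4551, 0.3539]
ee_rot: [0.985, 0.102, -0.014, -0.139]
ft_force: [0.1, 0.5, 5.8]
width: 0.126
grip_force: 29.9
1 x [-0.001, -0.0, 0.002, -0.009, -0.009, -0.017] mid [ 0.498 -0.455  0.354] end [ 0.498 -0.455  0.353]
36 x [-0.0, -0.012, -0.001, -0.112, -0.0, -0.001] mid [ 0.485 -0.393  0.375] end [ 0.471 -0.329  0.387]
grasp rel hinge [ 0.00034359 -0.08604967  0.12094838]
```

The bar is gripped. I'll swing the tool rigidly about the hinge axis.

```bash
python3 - <<'E'
from h import *
T=pose()
def swing(a):
    S=np.eye(4);S[:3,:3]=Ro.from_rotvec(-a*XF*-1 if 0 else -a*XF).as_matrix();S[:3,3]=HINGE-S[:3,:3]@HINGE;return S@T
plan(swing(2.2-1.57),36)
print('handle->',((swing(.63)@[0,0,.155,1])[:3]-HINGE)@np.c_[XF,YF,Z])
np.save('T0.npy',T)
E
```

```text
36 x [-0.0, -0.017, -0.003, -0.251, 0.0, -0.0] mid [ 0.48  -0.367  0.381] end [ 0.46  -0.275  0.378]
handle-> [0.00034359 0.0017256  0.14842533]
```

```bash
sed -i 's/row.round(3)/row.round(4)/' h.py; cat >> h.py <<'E'
T0=np.load('T0.npy')
def swing(a):
    S=np.eye(4);S[:3,:3]=Ro.from_rotvec(-a*XF).as_matrix();S[:3,3]=HINGE-S[:3,:3]@HINGE;return S@T0
E
R='python3 -m crank'
$R '[[0,-0.006,-0.001,-0.09,0,0,-1],[0,-0.0115,-0.002,-0.17,0,0,-1],[0,-0.017,-0.0029,-0.251,0,0,-1],[0,-0.017,-0.0029,-0.251,0,0,-1],[0,-0.017,-0.0029,-0.251,0,0,-1]]'
$R '[[0,-0.017,-0.0029,-0.251,0,0,-1],[0,-0.017,-0.0029,-0.251,0,0,-1],[0,-0.017,-0.0029,-0.251,0,0,-1]]'
python3 - <<'E'
from h import *
print(state()['joint_pos'],state()['ft_force']);plan(swing(.63),29)
T=pose();g=(T[:3,3]+.155*T[:3,2]-HINGE)@np.c_[XF,YF,Z];print('grasp rel hinge',g,np.hypot(*g[1:]),'ang',np.arctan2(g[2],g[1]))
E
```

```text
t: 17.58
eef_pos: [0.4944, -0.4363, 0.3621]
ee_rot: [0.989, 0.102, -0.011, -0.103]
ft_force: [2.6, -2.6, 4.7]
width: 0.125
grip_force: 29.8
t: 17.83
eef_pos: [0.4914, -0.4217, 0.3675]
ee_rot: [0.992, 0.103, -0.008, -0.077]
ft_force: [1.5, -2.6, 5.2]
width: 0.126
grip_force: 29.9
[-0.73001025  0.54981998  0.21620836  1.36250968  0.09138942  2.19927963] [ 1.53008623 -2.61966121  5.1644995 ]
29 x [-0.0, -0.0172, -0.0028, -0.2495, 0.0006, -0.0] mid [ 0.477 -0.352  0.382] end [ 0.46  -0.275  0.378]
grasp rel hinge [ 0.00031856 -0.07090094  0.1303709 ] 0.1484032201438324 ang 2.0688980732799402
```

Forces are small and the path follows the arc, so I'll continue.

```bash
R='python3 -m crank'
$R '[[0,-0.0172,-0.0028,-0.25,0,0,-1],[0,-0.0172,-0.0028,-0.25,0,0,-1],[0,-0.0172,-0.0028,-0.25,0,0,-1],[0,-0.0172,-0.0028,-0.25,0,0,-1],[0,-0.0172,-0.0028,-0.25,0,0,-1]]'
$R '[[0,-0.0172,-0.0028,-0.25,0,0,-1],[0,-0.0172,-0.0028,-0.25,0,0,-1],[0,-0.0172,-0.0028,-0.25,0,0,-1],[0,-0.0172,-0.0028,-0.25,0,0,-1],[0,-0.0172,-0.0028,-0.25,0,0,-1]]'
python3 - <<'E'
from h import *
plan(swing(.63),18)
T=pose();g=(T[:3,3]+.155*T[:3,2]-HINGE)@np.c_[XF,YF,Z];print('grasp rel hinge',g,np.hypot(*g[1:]),'ang',np.arctan2(g[2],g[1]))
E
```

```text
t: 18.25
eef_pos: [0.4862, -0.3972, 0.3748]
ee_rot: [0.994, 0.103, -0.004, -0.034]
ft_force: [1.7, -2.3, 4.5]
width: 0.127
grip_force: 29.9
t: 18.67
eef_pos: [0.4809, -0.372, 0.3798]
ee_rot: [0.995, 0.103, 0.001, 0.009]
ft_force: [1.0, -2.9, 4.7]
width: 0.125
grip_force: 29.8
18 x [-0.0, -0.0182, -0.0029, -0.2635, 0.0012, 0.0001] mid [ 0.471 -0.324  0.383] end [ 0.46  -0.275  0.378]
grasp rel hinge [ 0.0002742  -0.04690166  0.14077898] 0.14838628050752936 ang 1.892389196414762
```

```bash
R='python3 -m crank'
$R '[[0,-0.0173,-0.0028,-0.25,0,0,-1],[0,-0.0173,-0.0028,-0.25,0,0,-1],[0,-0.0173,-0.0028,-0.25,0,0,-1],[0,-0.0173,-0.0028,-0.25,0,0,-1],[0,-0.0173,-0.0028,-0.25,0,0,-1]]'
$R '[[0,-0.0173,-0.0028,-0.25,0,0,-1],[0,-0.0173,-0.0028,-0.25,0,0,-1],[0,-0.0173,-0.0028,-0.25,0,0,-1],[0,-0.0173,-0.0028,-0.25,0,0,-1],[0,-0.0173,-0.0028,-0.25,0,0,-1]]'
$R '[[0,-0.0138,-0.0022,-0.2,0,0,-1],[0,-0.0138,-0.0022,-0.2,0,0,-1],[0,-0.0104,-0.0017,-0.15,0,0,-1],[0,-0.0069,-0.0011,-0.1,0,0,-1],[0,0,0,0,0,0,-1]]'
python3 - <<'E'
from h import *
plan(swing(.63),8)
T=pose();g=(T[:3,3]+.155*T[:3,2]-HINGE)@np.c_[XF,YF,Z];print('grasp rel hinge',g,np.hypot(*g[1:]),'ang',np.arctan2(g[2],g[1]))
E
```

```text
t: 19.08
eef_pos: [0.4755, -0.3463, 0.3826]
ee_rot: [0.993, 0.103, 0.005, 0.053]
ft_force: [1.0, -1.0, 4.4]
width: 0.126
grip_force: 29.8
t: 19.5
eef_pos: [0.4701, -0.3205, 0.383]
ee_rot: [0.99, 0.103, 0.01, 0.096]
ft_force: [1.5, -1.4, 5.0]
width: 0.123
grip_force: 29.8
t: 19.92
eef_pos: [0.4672, -0.3069, 0.3824]
ee_rot: [0.988, 0.103, 0.012, 0.118]
ft_force: [2.0, 0.1, 6.0]
width: 0.127
grip_force: 29.8
8 x [-0.0, -0.0135, -0.0021, -0.2011, 0.0023, 0.0016] mid [ 0.464 -0.291  0.381] end [ 0.46  -0.275  0.378]
grasp rel hinge [ 0.00022718 -0.01398132  0.14777   ] 0.1484299535393382 ang 1.6651308825461304
```

```bash
R='python3 -m crank'
$R '[[0,-0.0069,-0.0011,-0.1,0,0,-1],[0,-0.0138,-0.0022,-0.2,0,0,-1],[0,-0.0138,-0.0022,-0.2,0,0,-1],[0,-0.0138,-0.0022,-0.2,0,0,-1],[0,-0.0138,-0.0022,-0.2,0,0,-1]]'
$R '[[0,-0.0104,-0.0017,-0.15,0,0,-1],[0,-0.0069,-0.0011,-0.1,0,0,-1],[0,-0.0035,-0.0006,-0.05,0,0,-1],[0,0,0,0,0,0,-1],[0,0,0,0,0,0,-1]]'
python3 - <<'E'
from h import *
plan(swing(.63),3)
T=pose();g=(T[:3,3]+.155*T[:3,2]-HINGE)@np.c_[XF,YF,Z];print('grasp rel hinge',g,np.hypot(*g[1:]),'ang',np.arctan2(g[2],g[1]))
im,d,P=snap('scene','s4');uv,X=cloud('scene',d,P)
q=(X-HINGE)@np.c_[XF,YF,Z]*1000
v=im[uv[:,1].astype(int),uv[:,0].astype(int)].astype(int)
k=(abs(q[:,0])<58)&(abs(q[:,1])<40)&(q[:,2]>-5)&(q[:,2]<125)
side=k&(q[:,0]<-40)   # near side rail of frame
for lo in range(0,125,20):
    j=side&(q[:,2]>=lo)&(q[:,2]<lo+20)
    if j.sum(): print(lo,j.sum(),np.percentile(q[j][:,1],[5,50,95]).round(1))
j=(q[:,2]>130)&(q[:,2]<160)&(abs(q[:,1])<30)&(q[:,0]<-25)&(q[:,0]>-60);print('bar end',j.sum(),np.percentile(q[j],[5,50,95],axis=0).round(1) if j.sum() else '')
cv2.imwrite('pics/s4c.png',cv2.resize(im[130:340,240:440],None,fx=2.8,fy=2.8,interpolation=cv2.INTER_CUBIC))
E
```

```text
t: 20.33
eef_pos: [0.4634, -0.2889, 0.3804]
ee_rot: [0.983, 0.102, 0.015, 0.149]
ft_force: [0.7, 0.1, 4.8]
width: 0.126
grip_force: 29.8
t: 20.75
eef_pos: [0.4621, -0.2827, 0.3795]
ee_rot: [0.982, 0.102, 0.016, 0.159]
ft_force: [1.3, -0.1, 5.2]
width: 0.127
grip_force: 29.9
3 x [-0.0001, -0.0086, -0.0012, -0.138, 0.0064, 0.0036] mid [ 0.462 -0.28   0.379] end [ 0.46  -0.275  0.378]
grasp rel hinge [ 0.00022603 -0.00168659  0.14841939] 0.14842897521613155 ang 1.5821594829315657
0 161 [-32.8 -24.2  -0.5]
20 77 [-27.2  -4.   -0. ]
40 67 [-6.  -4.4 -0.2]
60 72 [-6.2 -4.7 -0.7]
80 72 [-6.5 -5.3 -1.4]
100 76 [-8.2 -5.5 -0.6]
120 11 [-8.2 -6.4 -3. ]
bar end 119 [[-52.4 -10.1 132.8]
 [-45.   -7.2 143.6]
 [-26.3  -1.7 147.7]]
```

View pics/s4c.png

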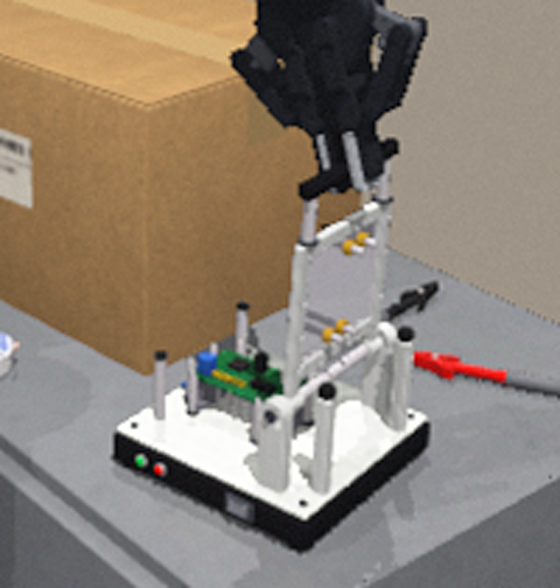

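The gate stands nearly upright in the fingers and the board is seated with its blue connector at the dot end (207,362). The rail still leans back about 0.02–0.03 rad, so a last small step.

```bash
R='python3 -m crank'
$R '[[0,-0.0055,-0.0008,-0.08,0,0,-1],[0,-0.0075,-0.0011,-0.11,0,0,-1],[0,-0.0055,-0.0008,-0.08,0,0,-1],[0,-0.0028,-0.0004,-0.04,0,0,-1],[0,0,0,0,0,0,-1]]'
$R '[[0,0,0,0,0,0,-1],[0,0,0,0,0,0,-1],[0,0,0,0,0,0,-1],[0,0,0,0,0,0,-1]]'
python3 - <<'E'
from h import *
plan(swing(.63),1)
T=pose();g=(T[:3,3]+.155*T[:3,2]-HINGE)@np.c_[XF,YF,Z];print('grasp rel hinge',g,'ang',np.arctan2(g[2],g[1]))
im,d,P=snap('scene','s5');uv,X=cloud('scene',d,P)
q=(X-HINGE)@np.c_[XF,YF,Z]*1000
for tag in ('s4','s5'):
    d=np.load(f'pics/{tag}.npy');uv,X=cloud('scene',d,P);q=(X-HINGE)@np.c_[XF,YF,Z]*1000
    k=(q[:,0]<-40)&(q[:,0]>-58)&(abs(q[:,1]+3)<12)&(q[:,2]>32)&(q[:,2]<118)
    l=cv2.fitLine(q[k][:,1:].astype(np.float32),cv2.DIST_HUBER,0,.001,.001).ravel();print(tag,k.sum(),'gate angle',np.arctan2(*(l[1::-1]*np.sign(l[1]))))
print(np.abs(state()['joint_velocities']).max())
E
```

```text
t: 21.22
eef_pos: [0.4608, -0.2765, 0.3784]
ee_rot: [0.98, 0.102, 0.017, 0.17]
ft_force: [0.5, -0.6, 6.3]
width: 0.127
grip_force: 29.8
t: 21.55
eef_pos: [0.4608, -0.2766, 0.3784]
ee_rot: [0.98, 0.102, 0.017, 0.17]
ft_force: [0.3, -0.1, 5.5]
width: 0.128
grip_force: 29.9
1 x [-0.0003, -0.0049, -0.0005, -0.1023, 0.019, 0.0083] mid [ 0.461 -0.277  0.378] end [ 0.46  -0.275  0.378]
grasp rel hinge [0.00023218 0.0013318  0.14841453] ang 1.5618230636777681
s4 308 gate angle 1.5947382
s5 304 gate angle 1.5738826
0.002025526804848208
```

Measured gate angle is 1.574 and everything is at rest, so I'm handing in.

```bash
python3 -c "
from rig import *
print(job_done())"
```

```text
the job is handed in; nothing more can be done
None
```

The board is seated flat on the fixture ledges with its blue connector at the blue-dot end. The gate is held upright in the fingers at about 1.574 rad, and the job was handed in at about 21.6 s.

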